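Turn the figure display to its price card

ROBOT

A 6-joint arm with a two-finger parallel gripper is mounted at the origin on the work surface. World frame = base frame: x ahead of the robot, y to its left, z up, the work surface at z = 0. Lengths are in mm, angles in rad, forces in N, time in s.
With the tool pointing down it reaches from about 350 to 775 mm from the base axis. Payload 7.3 kg.
Tool frame: the origin (TCP) lies at the very end of the fingers, on their centre line; the grasp point (between the pads) lies 19 mm behind it; x points along the fingers, y is the direction in which the jaws open and shut, and the axes are right-handed (so a half turn about x gives the same grasp; the last joint's range is limited). The gripper opens to 92 mm and grips with 3 to 60 N. Pads are 19 mm wide; open, the fingers measure 130 mm over their backs; the gripper's body (75 mm by 190 mm) begins 47 mm behind the grasp point.
Start: joints at [1.011, 0.342, 1.524, -0, 1.275, -0.146], TCP at [211.086, 480.716, 226.741] pointing down, gripper open.
Joint ranges: [-2.53, 2.53], [-0.77, 2.02], [0.04, 2.7], [-1, 4.14], [0.28, 2.66], [-3.11, 3.11]. Speed limits (rad/s): [2.57, 2.57, 3.14, 3.14, 3.14, 3.14].

INTERFACE

Orientations are given as [roll, pitch, yaw] about the fixed x, y, z axes, in that order (R = Rz(yaw) Ry(pitch) Rx(roll)).
In Python, from plant import bot gives the robot as it stands.
- The arm moves only by the tool step_arm, never from a script. Its argument "targets" is a list that holds one entry, the list of rows, each a list of 4 numbers: the shift along the tool's x, y, z in m, then the turn about the tool's x in degrees. A call has exactly 5 rows; each row is the pose to reach, as a shift and turn from the pose measured when the call began, along the tool's axes at that moment; what a row does not reach only later rows make up. A row lasts 1/12 s, in which the tool goes at most 41.7 mm and 7.16 degrees, less where a joint would pass 70% of its speed; a pose out of reach is approached as far as the arm can. A call with a gripper value outside its range is refused whole. "jaw" is the closure, from 0 (fully open) to 1 (shut), set as the call begins (left out, the last holds). The fingers move at their own pace and stop on an object; the grip force is fixed at half the most. Time passes only in rows, so rows that repeat a pose let the fingers close, or fill a call up. It gives the time, the measured TCP pose, the force and the opening at its end, in the units of the state.
- bot.get_obs(): the state, without advancing time (a new reading comes with each control period).
- bot.capture(name): name is "side" or "top"; returns a dict with "color" (420x560x3 uint8, red, green, blue), "depth" (420x560 float32, mm along the optical axis (not along the pixel's ray), 0 where there is no reading), "fov_y" (degrees; the focal length in pixels is half the picture's height over the tangent of half this angle, whatever the lens; pixels are square), "cx", "cy" (the principal point, pixels), "dist_coeffs" ([k1, k2, p1, p2, k3] as OpenCV has them; the pictures are not rectified), "rvec" (rotation vector, rad) and "tvec" (3), from world to camera coordinates, as OpenCV has them. Camera axes: x right, y down, z forward; pixel columns grow to the right and rows downward; lengths in mm; the calibration is good to about 2 mm. A picture is of the moment at which its call begins.
- bot.close_job(): hands the job in, once; it reports no verdict.
The state is a dict: "time": time; "joint_positions": joint angles; "dq": joint speeds; "tau": joint torques, N m; "tool_pos": TCP position; "tcp_rot": TCP orientation; "contact_force": force on the tool from outside, world axes, zero at the start; "moment": the same for the moment, N m; "grip_width": finger opening in mm.
Only numpy, scipy, OpenCV 4.12 (cv2) and the standard library are available. Lean on these libraries where they do the work, as an engineer would, in place of code of your own. Each camera call takes 0.05 s, during which the arm holds its last target. There are 200 camera calls.

TASK

The price card at the front of the rotating display stand is for the rabbit: push the petal-shaped tray round by its rim with your fingertips, gently and either way, until the rabbit stands centred behind the card and looks out over it to the customers. The figures only ride along: do not touch, lift or tip any of them, and leave everything else on the counter where it is. Leave the tray at rest and take your hand away from it.

Things in the scene. Friction and masses are not known exactly. Their poses are not given: they have to be found in the camera images.
- stand: foot of the rotating display stand, fixed to the counter: round dark wood foot (radius 85 mm, 22 mm high), bearing ring (radius 60 mm) under the tray, and on the front, customers' side a flat tongue, 80 mm wide, 10 mm high, out to 190 mm from the centre, carrying the price card. Origin: on the turning axis at counter height; +x points level from the axis through the middle of the card (the front), z up.
- card_mid (a point): middle of the price card at the front of the stand: 70 mm wide, marked with a black rabbit, leaning back, fixed to the foot's tongue. It takes up 160 to 180 mm from the turning axis and reaches 52 mm above the counter; the point lies 170 mm from the axis, 32 mm up.
- tray: the turntable: light wood tray shaped like a flower with 8 equal petals, underside 30 mm and top 48 mm above the counter. Turns endlessly both ways about the stand's axis with light drag (0.08 N m, under 1 N at the rim), stays where it is left. Petal tips 140 mm from the axis. Origin: on the axis at its underside; z up, +x through the middle of a petal, the others every 45 degrees, notches half-way between.
- notch (a point): bottom of one of the 8 equal notches between petals in the tray's rim, 114 mm from the axis, at half the tray's thickness (39 mm above the counter), 22.5 degrees anticlockwise of the tray's +x. Each petal end is a round of radius 45 mm centred 95 mm from the axis, so a notch is a wide V, 27 mm deep, that takes closed fingertips; it overhangs the foot, with free space below.
- rabbit_mid (a point): the rabbit, the only figure with two long upright ears (66 mm tall to the ear tips, 40 mm across, white ceramic), standing loose on the tray about 70 mm from the axis (up to 6 mm either way), looking outwards. The point is on its own axis 25 mm above its foot, 73 mm above the counter; x is where it looks (within 0.2 rad of outwards), z up.
- bear_mid (a point): one of the small figures standing loose on the tray, looking outwards; do not touch: bear with two small round ears, 52 mm tall, 40 mm across, about 70 mm from the axis; point on its axis 25 mm above its foot.
- daruma_mid (a point): one of the small figures standing loose on the tray, looking outwards; do not touch: plain egg-shaped daruma doll without ears, 43 mm tall, 40 mm across, about 70 mm from the axis; point on its axis 25 mm above its foot.
- bird_mid (a point): one of the small figures standing loose on the tray, looking outwards; do not touch: bird with a neck, a beak and a tail, 54 mm tall, 40 mm across (its beak reaches 29 mm out), about 70 mm from the axis; point on its axis 25 mm above its foot.
- owl_mid (a point): one of the small figures standing loose on the tray, looking outwards; do not touch: egg-shaped owl with two tiny ear tufts and big round eyes, 47 mm tall, 40 mm across, about 70 mm from the axis; point on its axis 25 mm above its foot.
- bell_mid (a point): brass counter bell, 84 mm across and 52 mm high, loose on the counter, to be left alone; point at its centre 25 mm up.
- pencup_mid (a point): dark steel cup with pens, 76 mm across, pens reaching 150 mm high, loose on the counter, to be left alone; point on its axis 45 mm up.
- giftbox_mid (a point): cardboard gift box with ribbon, 74 by 74 by 72 mm, loose on the counter, to be left alone; point at its centre 36 mm up.
- cointray_mid (a point): flat grey coin tray, 130 by 190 mm and 18 mm high, loose on the counter, to be left alone; point at its centre 9 mm up.
There are look-alikes about, which are no part of the job. Leave any black look-alike of the part that bears owl_mid alone. Leave any green look-alike of the part that bears bird_mid alone.

How it is judged:
By the outcome, as a careful person would: the job done as asked, in the order asked, and still so for the second after the job is handed in, with the robot touching nothing.
It also fails if it takes over 64 s, if anything falls off the work surface, if the arm or the gripper's body presses on something with over 40 N, if the wrist force passes 120 N, or if a joint passes its speed limit or range.

## Working session

There is one attempt and no reset: what is moved stays moved. The work goes in short steps, Python scripts to look and compute and a tool call to move; the robot and the scene stay as the last step left them, time stands still between calls to the robot, and variables do not carry over. Pictures are saved under pics/ and viewed, about 8 in all and at most 12, crops included, and the job is handed in when it is done.

Besides the shell and the picture viewer there is one more tool, called as name(argument=value, ...) on one line, values as JSON. step_arm: Moves the arm, as the interface text tells. Its arguments: {"type":"object","properties":{"targets":{"type":"array","items":{"type":"array","items":{"type":"array","items":{"type":"number"}}}},"jaw":{"type":"number"}},"required":["targets"]}

```bash
mkdir -p pics; cat > h.py <<'E'
import numpy as np, cv2
from plant import bot
def cam(n):
    c=bot.capture(n); h=c["color"].shape[0]; f=h/2/np.tan(np.radians(c["fov_y"])/2)
    c["K"]=np.array([[f,0,c["cx"]],[0,f,c["cy"]],[0,0,1.]]); c["R"]=cv2.Rodrigues(np.array(c["rvec"],float))[0]; c["t"]=np.array(c["tvec"],float).ravel(); c["D"]=np.array(c["dist_coeffs"],float)
    return c
def ray(c,uv):
    p=cv2.undistortPoints(np.array(uv,float).reshape(-1,1,2),c["K"],c["D"]).reshape(-1,2)
    d=np.c_[p,np.ones(len(p))]@c["R"]; return -c["R"].T@c["t"],d
def plane(c,uv,z):
    o,d=ray(c,uv); return o+d*((z-o[2])/d[:,2])[:,None]
def bydepth(c,uv):
    o,d=ray(c,uv); uv=np.array(uv,int).reshape(-1,2); return o+d*c["depth"][uv[:,1],uv[:,0]][:,None]
def proj(c,P): return cv2.projectPoints(np.array(P,float).reshape(-1,1,3),np.array(c["rvec"],float),c["t"],c["K"],c["D"])[0].reshape(-1,2)
E
python3 - <<'E'
from h import *
for n in("top","side"):
    c=cam(n); cv2.imwrite(f"pics/{n}0.png",c["color"][:,:,::-1]); print(n,-c["R"].T@c["t"],c["R"][2],c["K"][0,0])
print(bot.get_obs())
E
```

```text
top [ 515.74056912   -3.06533737 1557.06881623] [ 0.08489472 -0.00358135 -0.99638349] 497.64244582507825
side [ 428.0932179  -838.82453615 1057.66704426] [ 0.15124757  0.6295086  -0.76213063] 491.79163539106776
{'time': 0.1, 'joint_positions': array([ 1.01097735e+00,  3.42629148e-01,  1.52490533e+00,  2.25154600e-05,
        1.27540472e+00, -1.46012455e-01]), 'dq': array([-0.00079142, -0.00248255, -0.0028346 ,  0.00050714, -0.00160231,
       -0.00131068]), 'tau': array([ 1.08484714e-03, -4.32006347e+01, -2.44693476e+01,  7.17545184e-02,
        5.25399204e-02,  1.62126662e-05]), 'tool_pos': array([210.88911739, 480.39217899, 226.13250766]), 'tcp_rot': array([-1.73279754,  1.56944961, -2.14661063]), 'contact_force': array([ 1.13161584, -0.20939342,  0.19513661]), 'moment': array([-0.02312815, -0.05018517,  0.06397752]), 'grip_width': 91.76662306620035}
```

View pics/top0.png

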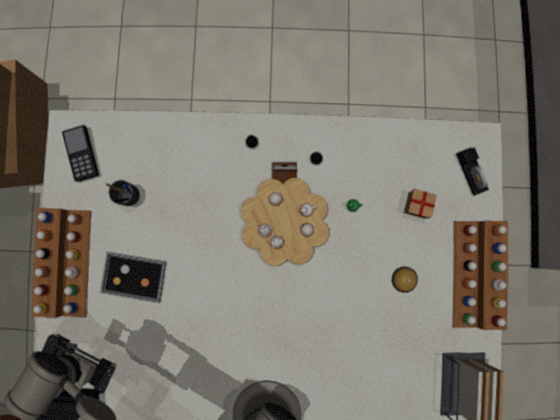

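View pics/side0.png

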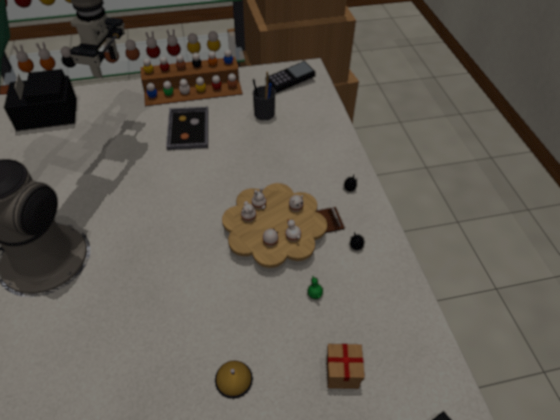

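The top view has the robot at the bottom and +x pointing up. The tray is at about (285,222), the card at (285,170) faces away from the robot, and five white figures stand on the tray. I'll crop to identify the rabbit.

```bash
python3 - <<'E'
from h import *
c=cam("top");s=cam("side")
a=cv2.resize(c["color"][155:275,230:340],None,fx=3.6,fy=3.6,interpolation=cv2.INTER_CUBIC)
b=cv2.resize(s["color"][175:275,215:350],None,fx=2.9,fy=2.9,interpolation=cv2.INTER_CUBIC)
H=max(len(a),len(b)); im=np.zeros((H,a.shape[1]+b.shape[1],3),np.uint8); im[:len(a),:a.shape[1]]=a; im[:len(b),a.shape[1]:]=b
im=np.clip(im*1.3,0,255).astype(np.uint8)
cv2.imwrite("pics/crop.png",im[:,:,::-1]); print(im.shape)
# tray mask: wood colour
for n,k in(("top",c),("side",s)):
    hsv=cv2.cvtColor(k["color"],cv2.COLOR_RGB2HSV)
    m=cv2.inRange(hsv,(8,70,90),(25,255,255)); 
    N,L,S,C=cv2.connectedComponentsWithStats(m); j=[i for i in range(1,N) if S[i,4]>800]
    print(n,[(S[i].tolist(),C[i].round(1).tolist()) for i in j])
E
```

```text
(432, 788, 3)
top [([241, 177, 88, 89, 5185], [284.4, 221.3]), ([31, 208, 29, 110, 1686], [45.9, 262.7]), ([63, 210, 28, 107, 1453], [79.0, 261.9]), ([453, 221, 25, 107, 1738], [463.4, 273.6]), ([484, 221, 24, 109, 1773], [494.6, 275.2])]
side [([222, 183, 105, 82, 4847], [273.8, 224.5])]
```

View pics/crop.png

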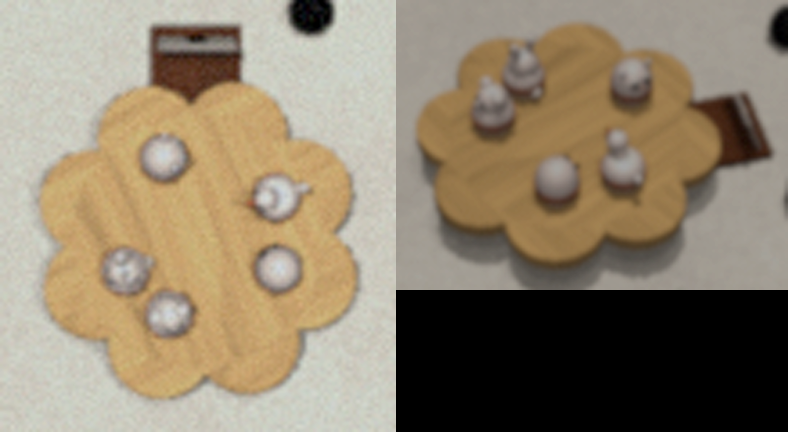

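```bash
python3 - <<'E'
from h import *
def cloud(n,box):
    k=cam(n); u0,u1,v0,v1=box; g=np.array([(u,v) for v in range(v0,v1) for u in range(u0,u1)]); return k,g,bydepth(k,g)
c,gt,T=cloud("top",(230,340,155,280)); s,gs,S=cloud("side",(210,350,175,275))
m=cv2.inRange(cv2.cvtColor(c["color"],cv2.COLOR_RGB2HSV),(8,70,90),(25,255,255)); m[:, :235]=0;m[:,335:]=0
cn=max(cv2.findContours(m,cv2.RETR_EXTERNAL,cv2.CHAIN_APPROX_NONE)[0],key=cv2.contourArea)
P=plane(c,cn.reshape(-1,2),48)[:,:2]; h=cv2.minEnclosingCircle(P.astype(np.float32)); M=cv2.moments(P.astype(np.float32).reshape(-1,1,2)); ctr=np.array([M["m10"],M["m01"]])/M["m00"]
print("ctr",ctr,h)
d=P-ctr; r=np.hypot(*d.T); th=np.arctan2(d[:,1],d[:,0])
cs=(r*np.exp(-8j*th)).sum(); ph=np.degrees(-np.angle(cs)/8); print("petal phase deg mod45",ph, "r",r.min(),r.max())
for A,nm in((T,"top"),(S,"side")):
    q=A[(A[:,2]>62)&(np.hypot(*(A[:,:2]-ctr).T)<110)]
    # cluster
    a=np.zeros((300,300),np.uint8); ij=((q[:,:2]-ctr)+150).astype(int); a[ij[:,0],ij[:,1]]=1
    a=cv2.dilate(a,np.ones((7,7)));N,L=cv2.connectedComponents(a); l=L[ij[:,0],ij[:,1]]
    for i in range(1,N):
        w=q[l==i]
        if len(w)<8: continue
        b=w[:,:2].mean(0)-ctr; tops=w[w[:,2].argsort()[-4:]]
        print(nm,len(w),"ang %.1f r %.1f zmax %.1f"%(np.degrees(np.arctan2(b[1],b[0])),np.hypot(*b),np.percentile(w[:,2],98)),(tops[:,:2]-ctr).round().tolist(),tops[:,2].round())
hs=cv2.cvtColor(c["color"],cv2.COLOR_RGB2HSV)
w=((c["color"][165:190,265:305].max(2)<140)).astype(np.uint8);ys,xs=np.nonzero(w); print("tongue/card px",xs.min()+265,xs.max()+265,ys.min()+165)
pm=np.array([[xs.min()+265,171],[xs.max()+265,171]]);print(plane(c,pm,45)); print(plane(s,[[338,222]],30))
t=T[(T[:,0]>ctr[0]+145)&(T[:,2]>20)&(abs(T[:,1]-ctr[1])<60)];print("card pts",len(t),t.mean(0),t.min(0),t.max(0))
a=cv2.resize(s["color"][180:225,232:318],None,fx=9,fy=9,interpolation=cv2.INTER_CUBIC)
cv2.imwrite("pics/crop2.png",np.clip(a*1.3,0,255).astype(np.uint8)[:,:,::-1])
E
```

```text
ctr [598.43049336 -36.65595338] ((598.8563232421875, -36.80690002441406), 138.94158935546875)
petal phase deg mod45 -17.87484734968562 r 113.37916259814952 139.39027711673137
top 206 ang 158.9 r 74.6 zmax 1557.1 [[-83.0, 34.0], [-83.0, 34.0], [-83.0, 34.0], [-83.0, 34.0]] [1557. 1557. 1557. 1557.]
top 146 ang 115.8 r 67.1 zmax 115.0 [[-23.0, 64.0], [-34.0, 55.0], [-20.0, 64.0], [-26.0, 55.0]] [115. 116. 119. 137.]
top 145 ang -109.9 r 69.3 zmax 93.5 [[-27.0, -60.0], [-18.0, -59.0], [-15.0, -68.0], [-27.0, -63.0]] [93. 94. 96. 96.]
top 152 ang -60.0 r 72.5 zmax 103.5 [[28.0, -49.0], [37.0, -52.0], [34.0, -52.0], [31.0, -49.0]] [104. 104. 104. 106.]
top 140 ang 25.7 r 73.2 zmax 95.0 [[82.0, 32.0], [74.0, 32.0], [79.0, 32.0], [53.0, 22.0]] [95. 95. 96. 99.]
side 209 ang 167.6 r 66.6 zmax 100.3 [[-69.0, 33.0], [-60.0, 10.0], [-60.0, 7.0], [-67.0, 29.0]] [102. 102. 102. 102.]
side 205 ang 119.5 r 58.8 zmax 113.6 [[-18.0, 62.0], [-38.0, 55.0], [-21.0, 62.0], [-39.0, 51.0]] [114. 114. 114. 114.]
side 211 ang -107.9 r 78.9 zmax 92.1 [[-26.0, -78.0], [-22.0, -82.0], [-19.0, -70.0], [-26.0, -66.0]] [92. 93. 93. 93.]
side 224 ang -63.3 r 77.1 zmax 101.4 [[33.0, -53.0], [32.0, -56.0], [35.0, -57.0], [37.0, -58.0]] [102. 102. 103. 103.]
side 188 ang 18.5 r 68.9 zmax 92.5 [[67.0, 31.0], [56.0, 21.0], [80.0, 30.0], [55.0, 17.0]] [93. 94. 94. 95.]
tongue/card px 271 297 165
[[751.00717872   9.23245452  45.        ]
 [753.41615582 -70.58147964  45.        ]]
[[768.87809761 -65.90709328  30.        ]]
card pts 85 [766.64279539 -31.15990451  40.82677719] [759.28922146 -64.4042369   20.81120319] [775.63669376   3.75020797  57.56792255]
```

View pics/crop2.png

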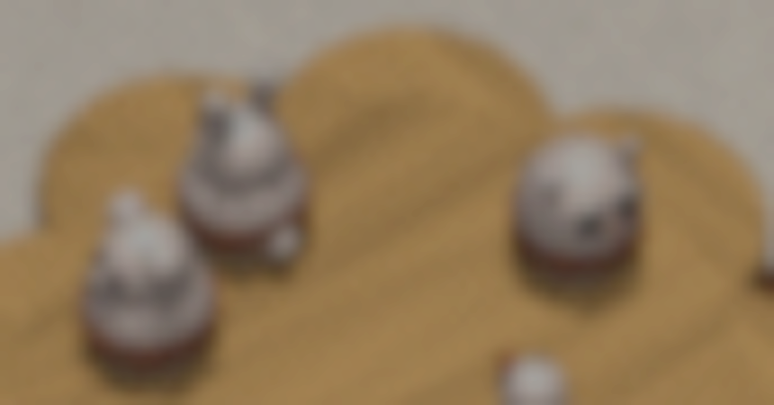

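Rabbit: top at 114 mm (48+66) and two long ears, standing at about 116° round the axis. The card is at about 2°, so the tray needs about −114°. I'll push the notch near 230° clockwise along the robot-facing side, with closed fingers and the jaw axis tangential so the gripper body stays outside the figures.

```bash
cat >> h.py <<'E'
from scipy.spatial.transform import Rotation as Ro
C=np.array([598.5,-36.7])
def pol(th,r,z): return [C[0]+r*np.cos(np.radians(th)),C[1]+r*np.sin(np.radians(th)),z]
def rows(W,n=5,vert=True):
    """W: list of (x,y,z,jaw angle deg); prints rows, chunked in calls of 5, nominal chaining"""
    o=bot.get_obs(); R=Ro.from_euler("xyz",o["tcp_rot"]).as_matrix(); p=o["tool_pos"]
    print("t %.2f"%o["time"],"tcp",p.round(1),"x",R[:,0].round(3),"jaw %.1f"%np.degrees(np.arctan2(R[1,1],R[0,1])),"j6 %.2f"%o["joint_positions"][5],"F",o["contact_force"].round(1))
    for i in range(0,len(W),5):
        out=[]
        for w in W[i:i+5]:
            a=np.radians(w[3]); d=R.T@(np.array(w[:3])-p)/1000
            a0=np.arctan2(R[1,1],R[0,1]); t=-np.degrees((a-a0+np.pi)%(2*np.pi)-np.pi)
            out.append([round(x,4) for x in d]+[round(t,1)])
        print(out); w=W[min(i+4,len(W)-1)]; p=np.array(w[:3]); a=np.radians(w[3]); R=np.array([[0,np.cos(a),-np.sin(a)*-1*-1],[0,np.sin(a),np.cos(a)],[-1,0,0]])
        R[:,2]=np.cross(R[:,0],R[:,1])
E
python3 - <<'E'
from h import *
g=pol(229.6,185,200); print(g)
rows([(*g,139.6)])
E
```

```text
[np.float64(478.5978183033208), np.float64(-177.5845868942963), 200]
t 0.30 tcp [211.  480.6 226.5] x [-0. -0. -1.] jaw 66.3 j6 -0.15 F [ 0.6  0.1 -0.1]
[[np.float64(0.0267), np.float64(-0.495), np.float64(0.5096), np.float64(-73.3)]]
```

```bash
python3 - <<'E'
from h import *
o=bot.get_obs();p=o["tool_pos"]; g=np.array(pol(229.6,185,200))
W=[(*(p+(g-p)*min(i/20,1)),66.3-106.7*min(i/20,1)) for i in range(1,21)]
rows(W)
E
```

```text
t 0.30 tcp [211.  480.6 226.5] x [-0. -0. -1.] jaw 66.3 j6 -0.15 F [ 0.6  0.1 -0.1]
[[np.float64(0.0013), np.float64(-0.0248), np.float64(0.0255), np.float64(5.3)], [np.float64(0.0027), np.float64(-0.0495), np.float64(0.051), np.float64(10.7)], [np.float64(0.004), np.float64(-0.0743), np.float64(0.0764), np.float64(16.0)], [np.float64(0.0053), np.float64(-0.099), np.float64(0.1019), np.float64(21.3)], [np.float64(0.0067), np.float64(-0.1238), np.float64(0.1274), np.float64(26.7)]]
[[np.float64(0.0013), np.float64(-0.0107), np.float64(0.0339), np.float64(5.3)], [np.float64(0.0027), np.float64(-0.0214), np.float64(0.0678), np.float64(10.7)], [np.float64(0.004), np.float64(-0.0321), np.float64(0.1016), np.float64(16.0)], [np.float64(0.0053), np.float64(-0.0427), np.float64(0.1355), np.float64(21.3)], [np.float64(0.0066), np.float64(-0.0534), np.float64(0.1694), np.float64(26.7)]]
[[np.float64(0.0013), np.float64(0.0057), np.float64(0.0351), np.float64(5.3)], [np.float64(0.0027), np.float64(0.0113), np.float64(0.0701), np.float64(10.7)], [np.float64(0.004), np.float64(0.017), np.float64(0.1052), np.float64(16.0)], [np.float64(0.0053), np.float64(0.0227), np.float64(0.1403), np.float64(21.3)], [np.float64(0.0066), np.float64(0.0283), np.float64(0.1754), np.float64(26.7)]]
[[np.float64(0.0013), np.float64(0.0208), np.float64(0.0288), np.float64(5.3)], [np.float64(0.0027), np.float64(0.0416), np.float64(0.0576), np.float64(10.7)], [np.float64(0.004), np.float64(0.0624), np.float64(0.0864), np.float64(16.0)], [np.float64(0.0053), np.float64(0.0832), np.float64(0.1152), np.float64(21.3)], [np.float64(0.0066), np.float64(0.104), np.float64(0.144), np.float64(26.7)]]
```

step_arm(targets=[[[0.001,-0.025,0.025,5],[0.003,-0.05,0.051,11],[0.004,-0.074,0.076,16],[0.005,-0.099,0.102,21],[0.007,-0.124,0.127,27]]], jaw=1)

```text
time: 0.72
tool_pos: [277.7, 314.6, 219.6]
tcp_rot: [0.318, 1.57, -0.571]
contact_force: [0.5, -0.1, 0.2]
grip_width: 62.9
```

step_arm(targets=[[[0.001,-0.011,0.034,5],[0.003,-0.021,0.068,11],[0.004,-0.032,0.102,16],[0.005,-0.043,0.135,21],[0.007,-0.053,0.169,27]]])

```text
time: 1.13
tool_pos: [343.3, 148.4, 212.9]
tcp_rot: [1.432, 1.57, 0.068]
contact_force: [1.3, 0.9, 0.5]
grip_width: 29.6
```

step_arm(targets=[[[0.001,0.006,0.035,5],[0.003,0.011,0.07,11],[0.004,0.017,0.105,16],[0.005,0.023,0.14,21],[0.007,0.028,0.175,27]]])

```text
time: 1.55
tool_pos: [407.1, -19.0, 206.2]
tcp_rot: [1.819, 1.569, -0.021]
contact_force: [0.7, 0.0, 0.4]
grip_width: 0.7
```

```bash
sed -i 's/round(x,4) for/round(float(x),4) for/; s/round(t,1)/round(float(t),1)/' h.py; python3 - <<'E'
from h import *
o=bot.get_obs();p=o["tool_pos"]; g=np.array(pol(229.6,185,200)); l=np.array(pol(229.6,185,42));
W=[(*(p+(g-p)*min(i/6,1)),-40.4) for i in range(1,11)]
W+=[(*(g+(l-g)*min(i/8,1)),-40.4) for i in range(1,11)]
rows(W); print(o["grip_width"])
E
```

```text
t 1.55 tcp [407.1 -19.  206.2] x [ 0.002 -0.    -1.   ] jaw -15.4 j6 0.03 F [0.7 0.  0.4]
[[0.0011, 0.0185, 0.0223, 25.0], [0.0021, 0.037, 0.0446, 25.0], [0.0032, 0.0555, 0.067, 25.0], [0.0042, 0.074, 0.0893, 25.0], [0.0053, 0.0925, 0.1116, 25.0]]
[[0.001, 0.0262, 0.0124, -0.0], [0.001, 0.0262, 0.0124, -0.0], [0.001, 0.0262, 0.0124, -0.0], [0.001, 0.0262, 0.0124, -0.0], [0.001, 0.0262, 0.0124, -0.0]]
[[0.0198, 0.0, 0.0, -0.0], [0.0395, 0.0, 0.0, -0.0], [0.0592, 0.0, 0.0, -0.0], [0.079, 0.0, 0.0, -0.0], [0.0988, 0.0, 0.0, -0.0]]
[[0.0198, 0.0, 0.0, -0.0], [0.0395, 0.0, 0.0, -0.0], [0.0592, 0.0, 0.0, -0.0], [0.0592, 0.0, 0.0, -0.0], [0.0592, 0.0, 0.0, -0.0]]
0.7377496151583566
```

step_arm(targets=[[[0.001,0.019,0.022,6],[0.002,0.037,0.045,12],[0.003,0.056,0.067,18],[0.004,0.074,0.089,24],[0.005,0.093,0.112,25]]])

```text
time: 1.97
tool_pos: [467.4, -153.1, 201.3]
tcp_rot: [2.331, 1.569, 0.049]
contact_force: [0.6, 0.6, -0.1]
grip_width: 0.6
```

step_arm(targets=[[[0.001,0.013,0.006,0],[0.001,0.026,0.012,0],[0.02,0.026,0.012,0],[0.04,0.026,0.012,0],[0.06,0.026,0.012,0]]])

```text
time: 2.38
tool_pos: [479.5, -179.6, 140.7]
tcp_rot: [2.187, 1.568, -0.096]
contact_force: [-0.2, 0.7, -1.2]
grip_width: 0.5
```

```bash
python3 - <<'E'
from h import *
o=bot.get_obs();p=o["tool_pos"]; g=np.array(pol(229.6,180,p[2])); l=np.array(pol(229.6,180,41));
W=[(*(p+(l-p)*min(i/8,1)),-40.4) for i in range(1,11)]
W+=[(*pol(229.6,180-r,41),-40.4) for r in(8,16,24,28,30,32,34,36,38,40)]
rows(W)
E
```

```text
t 2.38 tcp [ 479.5 -179.6  140.7] x [ 0.003 -0.    -1.   ] jaw -40.8 j6 0.20 F [-0.2  0.7 -1.2]
[[0.0125, -0.0003, -0.0007, -0.4], [0.0249, -0.0005, -0.0014, -0.4], [0.0374, -0.0008, -0.0022, -0.4], [0.0498, -0.0011, -0.0029, -0.4], [0.0623, -0.0014, -0.0036, -0.4]]
[[0.0125, -0.0002, -0.0007, -0.0], [0.0249, -0.0005, -0.0015, -0.0], [0.0374, -0.0007, -0.0022, -0.0], [0.0374, -0.0007, -0.0022, -0.0], [0.0374, -0.0007, -0.0022, -0.0]]
[[0.0, 0.0, -0.008, -0.0], [0.0, 0.0, -0.016, -0.0], [0.0, -0.0, -0.024, -0.0], [0.0, 0.0, -0.028, -0.0], [0.0, 0.0, -0.03, -0.0]]
[[0.0, -0.0, -0.002, -0.0], [0.0, -0.0, -0.004, -0.0], [0.0, -0.0, -0.006, -0.0], [0.0, 0.0, -0.008, -0.0], [0.0, -0.0, -0.01, -0.0]]
```

step_arm(targets=[[[0.015,0,-0.001,0],[0.03,0,-0.002,0],[0.045,-0.001,-0.003,0],[0.06,-0.001,-0.004,0],[0.075,-0.001,-0.004,0]]])

```text
time: 2.8
tool_pos: [481.6, -175.8, 64.9]
tcp_rot: [2.194, 1.568, -0.088]
contact_force: [-0.3, 0.2, -0.1]
grip_width: 0.5
```

step_arm(targets=[[[0.012,0,0,0],[0.024,0,0,0],[0.024,0,-0.008,0],[0.024,0,-0.016,0],[0.024,0,-0.024,0]]])

```text
time: 3.22
tool_pos: [498.4, -157.1, 41.6]
tcp_rot: [2.129, 1.567, -0.153]
contact_force: [-0.9, 0.8, 0.6]
grip_width: 0.5
```

```bash
python3 - <<'E'
from h import *
o=bot.get_obs(); d=o["tool_pos"][:2]-C; print("r",np.hypot(*d),"th",np.degrees(np.arctan2(d[1],d[0]))%360)
rows([(*pol(229.6,r,41),-40.4) for r in(150,147,144,142,140)])
s=cam("side"); a=cv2.resize(s["color"][170:290,170:350],None,fx=4.4,fy=4.4,interpolation=cv2.INTER_CUBIC)
cv2.imwrite("pics/near.png",np.clip(a*1.3,0,255).astype(np.uint8)[:,:,::-1])
E
```

```text
r 156.62368043932705 th 230.26770284352284
t 3.22 tcp [ 498.4 -157.1   41.6] x [ 0.004 -0.001 -1.   ] jaw -40.8 j6 0.26 F [-0.9  0.8  0.6]
[[0.0006, -0.0019, -0.0066, -0.4], [0.0006, -0.0019, -0.0096, -0.4], [0.0006, -0.0019, -0.0126, -0.4], [0.0007, -0.0019, -0.0146, -0.4], [0.0007, -0.0019, -0.0166, -0.4]]
```

View pics/near.png

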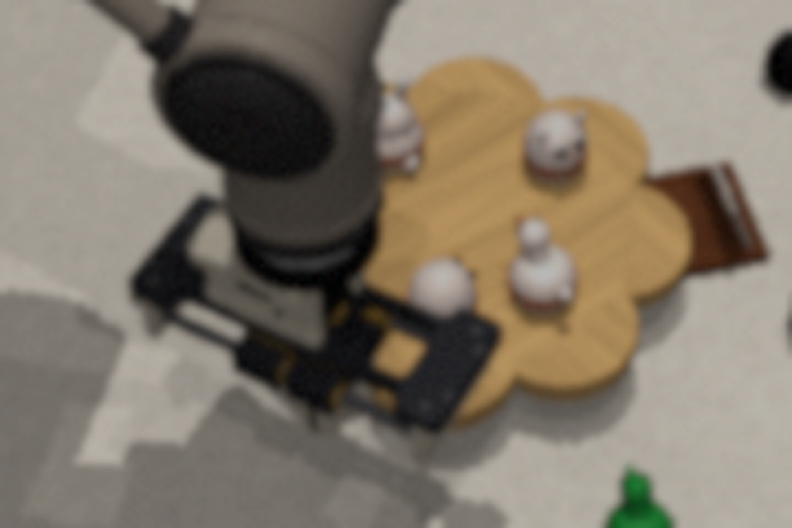

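The gripper is at the near-right rim, about (360,340) in the crop, tangential to it and clear of the figures. Now I'll go gently into the notch.

step_arm(targets=[[[0.0,-0.001,-0.006,0],[0.0,-0.002,-0.009,0],[0.0,-0.002,-0.012,0],[0.0,-0.002,-0.014,0],[0.0,-0.002,-0.016,0]]])

```text
time: 3.68
tool_pos: [508.5, -142.7, 42.1]
tcp_rot: [2.118, 1.565, -0.164]
contact_force: [-0.6, -0.4, 0.3]
grip_width: 0.2
```

```bash
python3 - <<'E'
from h import *
o=bot.get_obs(); d=o["tool_pos"][:2]-C; print("r",np.hypot(*d),"th",np.degrees(np.arctan2(d[1],d[0]))%360)
rows([(*pol(229.6,r,41),-40.4) for r in(138,136,134,133,132)])
rows([(*pol(229.6-k,139,41),-40.4-k) for k in np.arange(2,32,2)])
E
```

```text
r 139.0541892139901 th 229.66218549136485
t 3.68 tcp [ 508.5 -142.7   42.1] x [ 0.005 -0.001 -1.   ] jaw -40.7 j6 0.29 F [-0.6 -0.4  0.3]
[[0.0011, -0.0002, -0.0011, -0.3], [0.0011, -0.0002, -0.0031, -0.3], [0.0011, -0.0002, -0.005, -0.3], [0.0011, -0.0002, -0.006, -0.3], [0.0012, -0.0002, -0.007, -0.3]]
t 3.68 tcp [ 508.5 -142.7   42.1] x [ 0.005 -0.001 -1.   ] jaw -40.7 j6 0.29 F [-0.6 -0.4  0.3]
[[0.0011, -0.005, -0.0001, 1.7], [0.0011, -0.0099, -0.0003, 3.7], [0.0011, -0.0147, -0.0007, 5.7], [0.001, -0.0195, -0.0013, 7.7], [0.001, -0.0243, -0.002, 9.7]]
[[0.0, -0.0049, -0.0001, 2.0], [0.0, -0.0097, -0.0003, 4.0], [0.0, -0.0145, -0.0008, 6.0], [0.0, -0.0193, -0.0014, 8.0], [0.0, -0.0241, -0.0021, 10.0]]
[[0.0, -0.0049, -0.0001, 2.0], [0.0, -0.0097, -0.0003, 4.0], [0.0, -0.0145, -0.0008, 6.0], [0.0, -0.0193, -0.0014, 8.0], [0.0, -0.0241, -0.0021, 10.0]]
```

step_arm(targets=[[[0.001,0,-0.001,0],[0.001,0,-0.002,0],[0.001,0,-0.003,0],[0.001,0,-0.004,0],[0.001,0,-0.005,0]]])

```text
time: 4.1
tool_pos: [511.5, -139.3, 41.1]
tcp_rot: [1.992, 1.566, -0.289]
contact_force: [-4.0, -3.0, 0.4]
grip_width: 0.3
```

```bash
python3 - <<'E'
from h import *
o=bot.get_obs(); d=o["tool_pos"][:2]-C; print("r",np.hypot(*d),"th",np.degrees(np.arctan2(d[1],d[0]))%360)
rows([(*pol(229.6-k,135,41),-40.4-k) for k in np.arange(2,42,2)])
E
```

```text
r 134.53441302063004 th 229.68693485093826
t 4.10 tcp [ 511.5 -139.3   41.1] x [ 0.005 -0.001 -1.   ] jaw -40.7 j6 0.30 F [-4.  -3.   0.4]
[[0.0001, -0.0049, 0.0004, 1.7], [0.0001, -0.0096, 0.0002, 3.7], [0.0, -0.0143, -0.0002, 5.7], [0.0, -0.019, -0.0007, 7.7], [-0.0, -0.0237, -0.0015, 9.7]]
[[0.0, -0.0047, -0.0001, 2.0], [0.0, -0.0094, -0.0003, 4.0], [0.0, -0.0141, -0.0007, 6.0], [0.0, -0.0188, -0.0013, 8.0], [0.0, -0.0234, -0.0021, 10.0]]
[[0.0, -0.0047, -0.0001, 2.0], [0.0, -0.0094, -0.0003, 4.0], [0.0, -0.0141, -0.0007, 6.0], [0.0, -0.0188, -0.0013, 8.0], [0.0, -0.0234, -0.0021, 10.0]]
[[0.0, -0.0047, -0.0001, 2.0], [0.0, -0.0094, -0.0003, 4.0], [0.0, -0.0141, -0.0007, 6.0], [0.0, -0.0188, -0.0013, 8.0], [0.0, -0.0234, -0.0021, 10.0]]
```

Seated on both flanks with about 5 N. Starting the arc gently at about 10° per call.

step_arm(targets=[[[0,-0.005,0.0005,2],[0,-0.0095,0,4],[0,-0.0145,0,6],[0,-0.019,-0.0005,8],[0,-0.0235,-0.0015,10]]])

```text
time: 4.52
tool_pos: [494.8, -122.9, 41.2]
tcp_rot: [2.166, 1.565, -0.292]
contact_force: [0.1, -1.0, -0.4]
grip_width: 0.5
```

step_arm(targets=[[[0,-0.0045,0,2],[0,-0.0095,0,4],[0,-0.014,-0.0005,6],[0,-0.019,-0.001,8],[0,-0.0235,-0.002,10]]])

```text
time: 4.93
tool_pos: [481.5, -103.4, 41.2]
tcp_rot: [2.339, 1.565, -0.296]
contact_force: [0.1, -1.6, 0.7]
grip_width: 0.7
```

```bash
cat > st.py <<'E'
from h import *
import sys
o=bot.get_obs(); d=o["tool_pos"][:2]-C; R=Ro.from_euler("xyz",o["tcp_rot"]).as_matrix()
th=np.degrees(np.arctan2(d[1],d[0]))%360; print("r",np.hypot(*d),"th",th)
rows([(*pol(th-k,135,41),th-270-k) for k in np.arange(1,11)*float(sys.argv[1])])
E
python3 st.py 3
python3 - <<'E'
from h import *
c=cam("top"); a=cv2.resize(c["color"][145:285,215:355],None,fx=4,fy=4,interpolation=cv2.INTER_CUBIC)
cv2.imwrite("pics/t2.png",np.clip(a*1.3,0,255).astype(np.uint8)[:,:,::-1])
E
```

```text
r 134.6287448997003 th 209.68668077027928
t 4.93 tcp [ 481.5 -103.4   41.2] x [ 0.006 -0.002 -1.   ] jaw -61.0 j6 0.70 F [ 0.1 -1.6  0.7]
[[0.0002, -0.0071, 0.0003, 2.4], [0.0002, -0.0141, -0.0002, 5.4], [0.0001, -0.0211, -0.0011, 8.4], [0.0001, -0.0281, -0.0023, 11.4], [0.0001, -0.035, -0.0038, 14.4]]
[[0.0, -0.0071, -0.0002, 3.0], [0.0, -0.0141, -0.0007, 6.0], [0.0, -0.0211, -0.0017, 9.0], [0.0, -0.0281, -0.003, 12.0], [0.0, -0.0349, -0.0046, 15.0]]
```

View pics/t2.png

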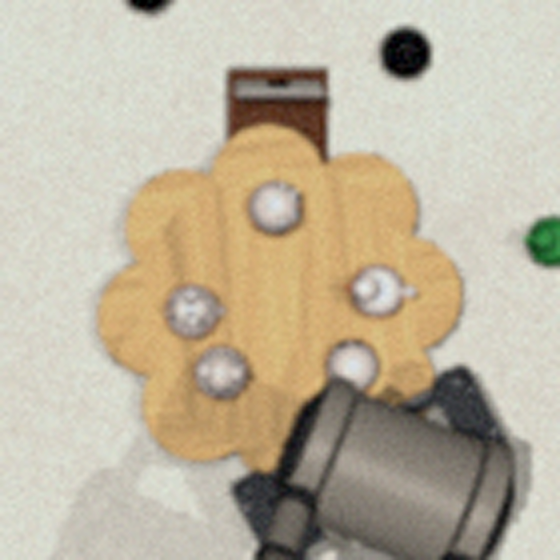

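The tray has turned about 20° clockwise with the figures riding along. Continuing at 15° per call.

step_arm(targets=[[[0,-0.007,0,2.5],[0,-0.014,0,5.5],[0,-0.021,-0.001,8.5],[0,-0.028,-0.0025,11.5],[0,-0.035,-0.004,14.5]]])

```text
time: 5.4
tool_pos: [467.6, -70.0, 41.1]
tcp_rot: [2.647, 1.565, -0.245]
contact_force: [-0.7, -0.2, 1.6]
grip_width: 0.5
```

step_arm(targets=[[[0,-0.007,0,3],[0,-0.014,-0.0005,6],[0,-0.021,-0.0015,9],[0,-0.028,-0.003,12],[0,-0.035,-0.0045,15]]])

```text
time: 5.82
tool_pos: [463.4, -34.8, 41.1]
tcp_rot: [2.91, 1.565, -0.245]
contact_force: [-0.3, -0.6, 0.0]
grip_width: 0.5
```

```bash
python3 st.py 3
```

```text
r 135.06402005064848 th 179.1957915819549
t 5.82 tcp [463.4 -34.8  41.1] x [ 0.006 -0.001 -1.   ] jaw -90.8 j6 1.34 F [-0.3 -0.6  0. ]
[[0.0001, -0.0071, -0.0003, 3.0], [0.0001, -0.0141, -0.0008, 6.0], [0.0001, -0.0211, -0.0017, 9.0], [0.0001, -0.0281, -0.003, 12.0], [0.0001, -0.0349, -0.0047, 15.0]]
[[0.0, -0.0071, -0.0002, 3.0], [0.0, -0.0141, -0.0007, 6.0], [0.0, -0.0211, -0.0017, 9.0], [0.0, -0.0281, -0.003, 12.0], [0.0, -0.0349, -0.0046, 15.0]]
```

step_arm(targets=[[[0,-0.007,0,3],[0,-0.014,-0.001,6],[0,-0.021,-0.0015,9],[0,-0.028,-0.003,12],[0,-0.035,-0.0045,15]]])

```text
time: 6.23
tool_pos: [468.5, 0.4, 41.1]
tcp_rot: [-3.109, 1.565, -0.245]
contact_force: [-0.4, -0.4, 0.4]
grip_width: 0.3
```

step_arm(targets=[[[0,-0.007,0,3],[0,-0.014,-0.001,6],[0,-0.021,-0.0015,9],[0,-0.028,-0.003,12],[0,-0.035,-0.0045,15]]])

```text
time: 6.65
tool_pos: [482.4, 33.1, 41.1]
tcp_rot: [-2.85, 1.566, -0.249]
contact_force: [-0.3, -0.3, 0.5]
grip_width: 0.3
```

```bash
cat > ms.py <<'E'
from h import *
def clus(n,box,zmin):
    k=cam(n); u0,u1,v0,v1=box; g=np.array([(u,v) for v in range(v0,v1) for u in range(u0,u1)]); A=bydepth(k,g)
    d=A[:,:2]-C; q=A[(A[:,2]>zmin)&(A[:,2]<125)&(np.hypot(*d.T)<95)]
    return q
for n,b in(("top",(230,340,155,280)),("side",(210,350,165,275))):
    q=clus(n,b,104); q=q[(np.degrees(np.arctan2(q[:,1]-C[1],q[:,0]-C[0]))<70)&(q[:,0]>C[0])]; 
    if len(q)<3: print(n,"none"); continue
    m=np.median(q,0); e=m[:2]-C; print(n,len(q),"ears",e.round(1),"ang %.1f r %.1f"%(np.degrees(np.arctan2(e[1],e[0])),np.hypot(*e)),"z",q[:,2].max().round(1))
    q2=clus(n,b,54); q2=q2[(np.hypot(*(q2[:,:2]-m[:2]).T)<30)]; lo,hi=np.percentile(q2[:,:2],[2,98],0); e=(lo+hi)/2-C; print("  body ext",lo-C,hi-C,"ang %.1f"%np.degrees(np.arctan2(e[1],e[0])))
E
python3 ms.py; python3 st.py 2
python3 - <<'E'
from h import *
c=cam("top");s=cam("side")
a=cv2.resize(c["color"][145:285,230:340],None,fx=3.5,fy=3.5,interpolation=cv2.INTER_CUBIC)
b=cv2.resize(s["color"][165:275,215:350],None,fx=2.9,fy=2.9,interpolation=cv2.INTER_CUBIC)
im=np.zeros((max(len(a),len(b)),a.shape[1]+b.shape[1],3),np.uint8); im[:len(a),:a.shape[1]]=a; im[:len(b),a.shape[1]:]=b
cv2.imwrite("pics/t3.png",np.clip(im*1.3,0,255).astype(np.uint8)[:,:,::-1])
E
```

```text
top 14 ears [52.7 41.3] ang 38.1 r 67.0 z 116.1
  body ext [36.32037999 21.99207312] [72.50954905 58.00881067] ang 36.3
side 21 ears [52.5 40.2] ang 37.4 r 66.2 z 116.7
  body ext [29.16258313 18.45635444] [71.77276092 52.28521637] ang 35.0
r 135.31609906919505 th 149.1179869483044
t 6.85 tcp [482.4  32.8  41.1] x [ 0.005 -0.001 -1.   ] jaw -120.8 j6 2.02 F [0.4 0.3 0.4]
[[0.0001, -0.0047, -0.0004, 2.1], [0.0001, -0.0094, -0.0007, 4.1], [0.0001, -0.0141, -0.0011, 6.1], [0.0001, -0.0188, -0.0017, 8.1], [0.0002, -0.0234, -0.0024, 10.1]]
[[0.0, -0.0047, -0.0001, 2.0], [0.0, -0.0094, -0.0003, 4.0], [0.0, -0.0141, -0.0007, 6.0], [0.0, -0.0188, -0.0013, 8.0], [0.0, -0.0234, -0.0021, 10.0]]
```

View pics/t3.png

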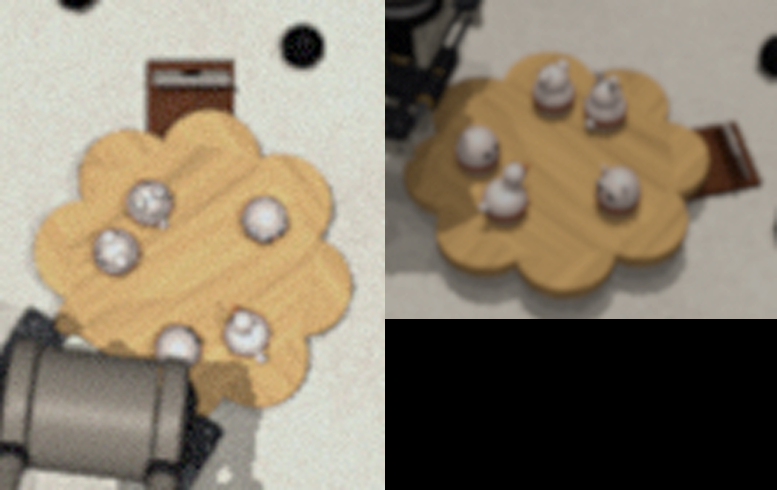

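The rabbit, at crop (150,203) in the top view, is now at about 37°. About 35° remain.

step_arm(targets=[[[0,-0.005,0,2],[0,-0.0095,-0.0005,4],[0,-0.014,-0.001,6],[0,-0.019,-0.0015,8],[0,-0.0235,-0.0025,10]]])

```text
time: 7.37
tool_pos: [495.9, 51.3, 41.1]
tcp_rot: [-2.727, 1.566, -0.299]
contact_force: [-1.5, -0.7, 0.4]
grip_width: 0.7
```

step_arm(targets=[[[0,-0.0045,0,2],[0,-0.0095,-0.0005,4],[0,-0.014,-0.001,6],[0,-0.019,-0.0015,8],[0,-0.0235,-0.0025,10]]])

```text
time: 7.78
tool_pos: [512.6, 67.4, 41.0]
tcp_rot: [-2.613, 1.568, -0.361]
contact_force: [-2.1, 1.3, 0.5]
grip_width: 0.5
```

```bash
cat >> ms.py <<'E'
c=cam("top"); im=c["color"].astype(float)
# tongue: dark brown strip; fit its two long edges at z=10 (rows 174..) and card edges at z~50
hsv=cv2.cvtColor(c["color"],cv2.COLOR_RGB2HSV); m=((hsv[...,2]<115)).astype(np.uint8)
for v in range(163,182):
    xs=np.nonzero(m[v,262:308])[0]+262
    if len(xs)>15:
        P=plane(c,[[xs.min()-.0,v],[xs.max()+.0,v]],10); print(v,xs.min(),xs.max(),P[:,:2].round(1).tolist(),"mid ang %.2f"%np.degrees(np.arctan2(P[:,1].mean()-C[1],P[:,0].mean()-C[0])))
E
python3 ms.py; python3 st.py 1
```

```text
top 16 ears [62.9 26.8] ang 23.1 r 68.4 z 115.9
  body ext [44.06822889  4.16971022] [82.64311605 46.59242781] ang 21.8
side 23 ears [63.6 14.1] ang 12.5 r 65.1 z 116.3
  body ext [44.12082815 -0.62733138] [81.60834759 26.77652782] ang 11.7
163 272 296 [[782.0, 7.1], [784.3, -68.4]] mid ang 1.89
164 272 296 [[778.8, 7.0], [781.1, -68.5]] mid ang 1.89
165 272 296 [[775.6, 6.9], [777.9, -68.5]] mid ang 1.90
166 272 296 [[772.4, 6.8], [774.7, -68.6]] mid ang 1.90
168 272 296 [[766.1, 6.7], [768.4, -68.8]] mid ang 1.92
169 272 296 [[762.9, 6.6], [765.2, -68.8]] mid ang 1.92
170 272 297 [[759.7, 6.5], [762.1, -72.1]] mid ang 1.38
171 272 296 [[756.5, 6.4], [758.8, -69.0]] mid ang 1.94
172 272 296 [[753.4, 6.3], [755.6, -69.1]] mid ang 1.95
173 272 296 [[750.2, 6.2], [752.5, -69.2]] mid ang 1.95
174 272 296 [[747.0, 6.1], [749.3, -69.2]] mid ang 1.96
175 272 296 [[743.9, 6.0], [746.1, -69.3]] mid ang 1.97
176 272 296 [[740.7, 5.9], [743.0, -69.4]] mid ang 1.98
177 272 296 [[737.5, 5.8], [739.8, -69.5]] mid ang 1.99
178 281 296 [[735.2, -22.5], [736.6, -69.5]] mid ang -3.88
r 134.5567678898549 th 129.48356130408834
t 8.03 tcp [512.9  67.2  41.1] x [ 0.004 -0.001 -1.   ] jaw -140.8 j6 2.44 F [ 0.2 -0.   0.5]
[[0.0001, -0.0024, 0.0004, 0.7], [0.0001, -0.0047, 0.0004, 1.7], [0.0001, -0.0071, 0.0003, 2.7], [0.0001, -0.0094, 0.0002, 3.7], [0.0001, -0.0118, -0.0, 4.7]]
[[0.0, -0.0024, -0.0, 1.0], [0.0, -0.0047, -0.0001, 2.0], [0.0, -0.0071, -0.0002, 3.0], [0.0, -0.0094, -0.0003, 4.0], [0.0, -0.0118, -0.0005, 5.0]]
```

```bash
python3 ms.py | head -4; python3 - <<'E'
from h import *
c=cam("top");s=cam("side")
a=cv2.resize(c["color"][145:285,230:340],None,fx=3.5,fy=3.5,interpolation=cv2.INTER_CUBIC)
b=cv2.resize(s["color"][165:275,215:350],None,fx=2.9,fy=2.9,interpolation=cv2.INTER_CUBIC)
im=np.zeros((max(len(a),len(b)),a.shape[1]+b.shape[1],3),np.uint8); im[:len(a),:a.shape[1]]=a; im[:len(b),a.shape[1]:]=b
cv2.imwrite("pics/t4.png",np.clip(im*1.3,0,255).astype(np.uint8)[:,:,::-1])
E
```

```text
top 13 ears [64.  16.7] ang 14.6 r 66.1 z 115.0
  body ext [44.11030825  4.25701663] [82.61099339 40.26953897] ang 19.4
side 23 ears [64.  20.6] ang 17.9 r 67.2 z 115.0
  body ext [43.52660197 -1.60833542] [81.77827865 27.17303304] ang 11.5
```

View pics/t4.png

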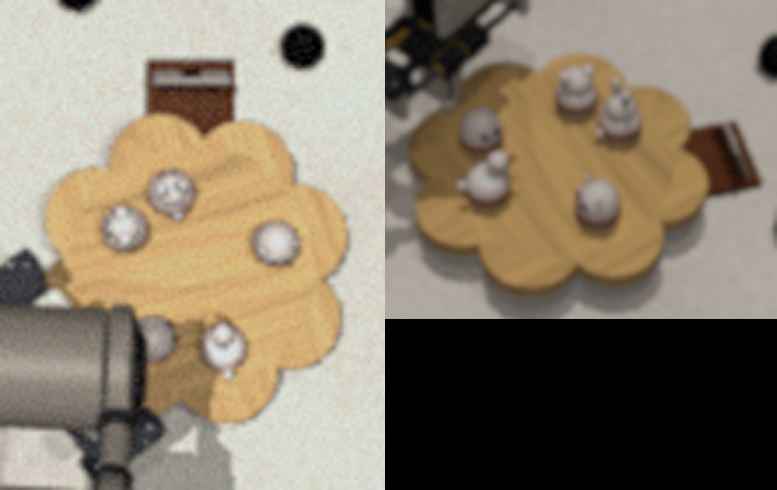

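step_arm(targets=[[[0,-0.0045,0,2],[0,-0.0095,0,4],[0,-0.014,-0.0005,6],[0,-0.019,-0.0015,8],[0,-0.0235,-0.002,10]]])

```text
time: 8.8
tool_pos: [532.6, 80.7, 41.1]
tcp_rot: [-2.434, 1.567, -0.357]
contact_force: [-1.3, 0.9, 0.6]
grip_width: 0.5
```

```bash
cat > m2.py <<'E'
from h import *
for n,(u0,u1,v0,v1) in(("top",(230,340,155,280)),("side",(210,350,165,275))):
    q=[]; B=[]
    for i in range(3):
        k=cam(n); g=np.array([(u,v) for v in range(v0,v1) for u in range(u0,u1)]); A=bydepth(k,g); d=A[:,:2]-C; an=np.degrees(np.arctan2(d[:,1],d[:,0]))
        q.append(A[(A[:,2]>104)&(A[:,2]<125)&(np.hypot(*d.T)<95)&(abs(an)<35)])
    q=np.vstack(q)[:,:2].astype(np.float32)
    _,l,c=cv2.kmeans(q,2,None,(3,50,.01),5,cv2.KMEANS_PP_CENTERS)
    e=c.mean(0)-C; w=c[1]-c[0]; print(n,len(q),"ears",(c-C).round(1).tolist(),"mid ang %.1f r %.1f; gaze %.1f"%(np.degrees(np.arctan2(e[1],e[0])),np.hypot(*e),(np.degrees(np.arctan2(w[1],w[0]))+90)%180))
# white foot/body outline in top: circle of figure (dia 40, mid-height z~63)
k=cam("top"); pr=proj(k,[[C[0]+67*np.cos(np.radians(a)),C[1]+67*np.sin(np.radians(a)),63] for a in(2,)])[0]
h=cv2.cvtColor(k["color"],cv2.COLOR_RGB2HSV); m=cv2.inRange(h,(0,0,0),(180,62,255)); m2=np.zeros_like(m); cv2.circle(m2,tuple(int(x) for x in pr),16,255,-1); m&=m2
N,L,S,Ce=cv2.connectedComponentsWithStats(m); j=1+S[1:,4].argmax(); P=plane(k,[Ce[j]],70)[0][:2]-C; print("top body blob",S[j].tolist(),"pos",P.round(1),"ang %.1f"%np.degrees(np.arctan2(P[1],P[0])))
E
python3 m2.py; python3 st.py 1
```

```text
top 39 ears [[64.8, 18.2], [66.9, 1.7]] mid ang 8.6 r 66.6; gaze 7.3
side 71 ears [[64.6, 14.7], [67.3, -2.7]] mid ang 5.2 r 66.2; gaze 8.7
top body blob [277, 193, 12, 15, 123] pos [64.5  8.5] ang 7.5
r 134.41477358242884 th 119.45152829348392
t 9.15 tcp [532.4  80.3  41.2] x [ 0.004 -0.001 -1.   ] jaw -150.9 j6 2.64 F [-0.8  0.3 -0.8]
[[0.0002, -0.0024, 0.0006, 0.7], [0.0002, -0.0047, 0.0005, 1.7], [0.0002, -0.0071, 0.0004, 2.7], [0.0002, -0.0094, 0.0003, 3.7], [0.0002, -0.0118, 0.0001, 4.7]]
[[0.0, -0.0024, -0.0, 1.0], [0.0, -0.0047, -0.0001, 2.0], [0.0, -0.0071, -0.0002, 3.0], [0.0, -0.0094, -0.0003, 4.0], [0.0, -0.0118, -0.0005, 5.0]]
```

step_arm(targets=[[[0,-0.003,0.0005,1],[0,-0.006,0.0005,2],[0,-0.009,0.0005,3.5],[0,-0.0115,0,4.5],[0,-0.013,0,5]]])

```text
time: 9.57
tool_pos: [544.2, 86.9, 41.2]
tcp_rot: [-2.314, 1.566, -0.323]
contact_force: [-1.2, 0.1, 0.3]
grip_width: 0.2
```

```bash
python3 m2.py; python3 st.py 1|head -2; python3 - <<'E'
from h import *
# direct image comparison: card/tongue midline vs rabbit in both views, card via side
s=cam("side"); h=cv2.cvtColor(s["color"],cv2.COLOR_RGB2HSV)
m=((h[...,2]<110)&((h[...,0]<12)|(h[...,0]>170))&(h[...,1]>90)).astype(np.uint8); m[:,:310]=0;m[:,350:]=0;m[:200]=0;m[240:]=0
N,L,S,Ce=cv2.connectedComponentsWithStats(m); j=1+S[1:,4].argmax(); P=plane(s,np.argwhere(L==j)[:,::-1],10)[:,:2]-C
hull=cv2.boxPoints(cv2.minAreaRect(P.astype(np.float32))); print(S[j],hull.round(1).tolist())
E
```

```text
top 43 ears [[66.6, 12.0], [66.9, -4.4]] mid ang 3.3 r 66.9; gaze 0.9
side 73 ears [[66.9, -8.2], [65.9, 9.0]] mid ang 0.3 r 66.4; gaze 3.3
top body blob [279, 193, 12, 14, 123] pos [65.5  3.2] ang 2.8
r 134.96498139104352 th 113.9139105823703
t 9.92 tcp [543.8  86.7  41.3] x [ 0.004 -0.001 -1.   ] jaw -155.8 j6 2.74 F [ 0.3 -0.1 -0.4]
[322 209  22  23 268] [[127.9000015258789, 37.29999923706055], [130.5, -39.5], [186.1999969482422, -37.70000076293945], [183.60000610351562, 39.20000076293945]]
```

step_arm(targets=[[[0,-0.001,0,0.5],[0,-0.002,0,1],[0,-0.0025,0,1],[0,-0.003,0,1],[0,-0.003,0,1]]])

```text
time: 10.38
tool_pos: [546.6, 87.9, 41.3]
tcp_rot: [-2.314, 1.567, -0.339]
contact_force: [0.5, 0.3, -0.0]
grip_width: 0.8
```

```bash
python3 m2.py; python3 st.py 1|head -2; python3 - <<'E'
from h import *
for n in("side","top"):
    k=cam(n); g=np.array([(u,v) for v in range(155,275) for u in range(210,355)]); A=bydepth(k,g); d=A[:,:2]-C
    t=A[(d[:,0]>150)&(d[:,0]<190)&(abs(d[:,1])<60)&(A[:,2]>28)&(A[:,2]<60)]; lo,hi=np.percentile(t[:,1],[3,97])-C[1]; print(n,"card",len(t),t.mean(0)-[*C,0],lo,hi)
E
```

```text
top 45 ears [[66.4, 11.5], [66.4, -6.2]] mid ang 2.3 r 66.4; gaze 0.1
side 69 ears [[66.2, 8.4], [66.4, -9.9]] mid ang -0.7 r 66.3; gaze 0.8
top body blob [279, 193, 13, 14, 127] pos [65.7  1.7] ang 1.5
r 134.9883099829027 th 112.64055070183822
t 10.73 tcp [546.5  87.9  41.3] x [ 0.004 -0.001 -1.   ] jaw -156.9 j6 2.76 F [ 0.3 -0.6  0.2]
side card 39 [165.24649487  -2.78888694  48.46355562] -30.27562374389781 34.284961402490204
top card 69 [166.11682663   5.63290116  46.08514829] -27.10348441480052 39.92803744661442
```

The top view puts the rabbit at about 1.9° and the card at 1.95°. The side view has a constant offset but agrees in relative terms. Withdrawing radially outward, then up.

step_arm(targets=[[[0,0,0.003,0],[0,0,0.008,0],[0,0,0.016,0],[0,0,0.028,0],[0,0,0.045,0]]])

```text
time: 11.25
tool_pos: [528.6, 129.9, 41.2]
tcp_rot: [-2.292, 1.566, -0.318]
contact_force: [0.5, 0.1, -0.8]
grip_width: 0.1
```

step_arm(targets=[[[0,0,0.01,0],[-0.02,0,0.015,0],[-0.05,0,0.015,0],[-0.08,0,0.015,0],[-0.11,0,0.015,0]]])

```text
time: 11.67
tool_pos: [521.4, 144.8, 152.2]
tcp_rot: [-2.386, 1.567, -0.411]
contact_force: [0.8, 0.9, -0.6]
grip_width: 0.4
```

step_arm(targets=[[[-0.03,0,0.02,0],[-0.05,0,0.05,0],[-0.06,0,0.08,0],[-0.06,0,0.1,0],[-0.06,0,0.1,0]]])

```text
time: 12.08
tool_pos: [480.0, 240.7, 213.0]
tcp_rot: [-1.899, 1.566, 0.08]
contact_force: [-0.2, 0.3, 0.3]
grip_width: 0.6
```

```bash
python3 m2.py; python3 st.py 1|head -2; python3 - <<'E'
from h import *
c=cam("top");s=cam("side")
h=cv2.cvtColor(c["color"],cv2.COLOR_RGB2HSV);m=cv2.inRange(h,(8,70,90),(25,255,255));m[:,:235]=0;m[:,335:]=0
a=cv2.resize(c["color"][145:285,230:340],None,fx=3.5,fy=3.5,interpolation=cv2.INTER_CUBIC)
b=cv2.resize(s["color"][165:275,215:350],None,fx=2.9,fy=2.9,interpolation=cv2.INTER_CUBIC)
im=np.zeros((max(len(a),len(b)),a.shape[1]+b.shape[1],3),np.uint8); im[:len(a),:a.shape[1]]=a; im[:len(b),a.shape[1]:]=b
cv2.imwrite("pics/t5.png",np.clip(im*1.3,0,255).astype(np.uint8)[:,:,::-1])
E
```

```text
top 46 ears [[66.0, 11.4], [66.7, -6.2]] mid ang 2.2 r 66.4; gaze 2.6
side 68 ears [[66.6, -9.5], [66.2, 8.6]] mid ang -0.4 r 66.4; gaze 1.2
top body blob [279, 193, 12, 14, 125] pos [65.6  2.1] ang 1.8
r 296.5549185215534 th 113.10499816494892
t 12.43 tcp [482.1 236.1 211.5] x [ 0.003 -0.002 -1.   ] jaw -156.9 j6 3.05 F [ 0.2 -0.1  0.4]
```

View pics/t5.png

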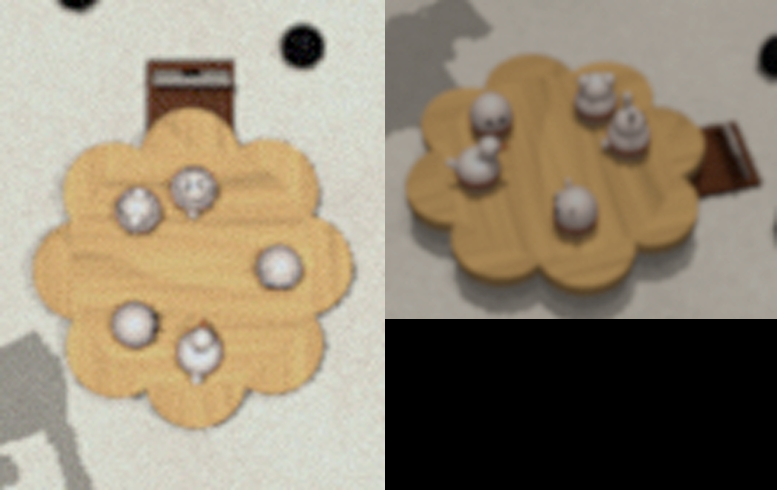

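The rabbit (crop 193,187) sits behind the middle of the card (192,72). All the figures are standing, and the hand is well clear of the tray. Handing in.

```bash
python3 -c "
from plant import bot
print(bot.close_job())"
```

```text
the job is handed in; nothing more can be done
None
```

The rabbit now stands behind the middle of the price card, looking out over it. I pushed the tray about 114–117° clockwise with closed fingertips in one notch, at up to about 5 N. I then drew the hand straight out and up, well clear of the tray, and handed the job in at about 12.5 s of the 64 s allowed.

- **Rabbit against the card:** in the top view the rabbit is at about 2.0° (ears 2.2°, body 1.8°) and the card at about 1.95°. It looks along about 1–3°.
- **At rest:** the rabbit's bearing was the same before and after I withdrew the hand, within measuring noise.
- **Disagreement:** the side camera puts both the rabbit and the card 3–5 mm further to the robot's right than the top camera does. The two keep the same position relative to each other, so I went by the top camera.
- **Everything else:** all five figures are standing in the last picture. I did not measure the loose things on the counter again, but the path stayed clear of them.

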